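# Fit the tall milling cup to the sample mill and hold it down

### The job

Pick up the taller of the two steel milling cups by the wing grip on its lid, carry it upright and set it into the round well on top of the sample mill, turning it until the splined socket under the cup meshes with the mill's drive and the cup drops home onto the sprung seat; do not force or bang the splines. Then press the cup down as far as the seat goes, which is what makes this mill run, and finish while still holding it pressed down, without letting go. Leave the short cup, the sherds, brush, caliper, bottle and vial where they lie.

Things in the scene. Friction and masses are not known exactly. Their poses are not given: they have to be found in the camera images.
- tall_cup: the tall milling cup, loose, upright, about 0.42 kg, 128 mm high: black skirt and steel body 72 mm across, grey screw lid 76 mm across with its top 94 mm above the underside, and on the lid a wing grip. Origin: centre of the skirt's underside, z up, x along the wing
- wing (a point): middle of the tall cup's wing grip, 111 mm above the underside: an upright bar 60 mm long (along x), 24 mm wide (along y), 34 mm high (94 to 128 mm above the underside); axes as the cup's
- socket (a point): mouth of the splined socket hidden in the skirt under the tall cup, 4 mm above the underside: six straight radial slots 9 mm wide, 20 mm deep, 60 degrees apart, one along the cup's x axis (in line with the wing); axes as the cup's
- short_cup: the short milling cup, loose: same skirt, lid and wing grip, but only 93 mm high (lid top at 59 mm); a bystander. Origin: centre of its underside
- mill: the sample mill, fixed: round white motor base 173 mm across, 107 mm high, controls on its -x side; on top the well, a grey collar 77 mm inside diameter flaring to about 84 mm at its rim 138 mm above the table. In it lies the sprung seat (aluminium plate) with the black drive standing up through its middle. Origin: centre of the underside, on the well's axis, z up
- drive: the black drive in the well: a core with six straight radial splines 60 degrees apart, 36 mm over the tips, each 6 mm wide, flat on top, rising 14 mm above the seat. It stands at any angle and turns about the vertical only stiffly (0.25 N m). Origin: on the well's axis at the unpressed seat's height, 122 mm above the table; one spline lies along its x axis
- drive_top (a point): middle of the drive's top, 136 mm above the table; axes as the drive's. A cup with its slots not over the splines (within 4 degrees) stands on the spline tops, skirt 10 mm above the seat and 6 mm inside the collar; meshed, it slides down until the skirt rests on the seat
- seat (a joint): how far the sprung seat is pressed down, in m: 0 up, 0.006 fully down. The spring takes 8 N before it moves and 14 N at the bottom, the cup's weight included, so the cup's weight alone does not press it
- sherd_rim: loose flat potsherd lying on the white card nearest the robot, about 88 x 46 mm, 9-11 mm thick; a bystander. Origin: centre of its underside
- sherd_small: loose flat potsherd lying on the white card nearest the robot, about 42 x 32 mm, 9-11 mm thick; a bystander. Origin: centre of its underside
- sherd_dark: loose flat potsherd lying on the far white card, about 56 x 44 mm, 9-11 mm thick; a bystander. Origin: centre of its underside
- sherd_pale: loose flat potsherd lying on the far white card, about 50 x 36 mm, 9-11 mm thick; a bystander. Origin: centre of its underside
- brush: loose brush 190 mm long lying on the table; a bystander. Origin: under its middle, handle to its -x
- caliper: loose caliper 200 mm long, 11 mm thick, lying flat; a bystander. Origin: under its slide
- water_bottle: loose clear bottle 64 mm across, 190 mm high, standing; a bystander. Origin: centre of its underside
- vial: loose small glass vial 28 mm across, 55 mm high, standing; a bystander. Origin: centre of its underside
Things that resemble listed ones, but are neither listed nor needed, are in the scene too. What is shaped like the tall_cup but purple is not meant. There is more than one size of the mill; the one meant has the size given above.

How it is judged:
By the outcome, as a careful person would: the job done as asked, in the order asked, and still so for the second after the job is handed in, while the arm keeps its last pose, push and grip.
It also fails if it takes over 48 s, if anything falls off the work surface, if the arm or the gripper's body presses on something with over 40 N, if the wrist force passes 120 N, or if a joint passes its speed limit or range.

### The arm

A 7-joint arm with a two-finger parallel gripper is mounted at the origin on the work surface. World frame = base frame: x ahead of the robot, y to its left, z up, the work surface at z = 0. Lengths are in mm, angles in rad, forces in N, time in s.
With the tool pointing down it reaches from about 400 to 850 mm from the base axis. Payload 4.5 kg.
Tool frame: the origin (TCP) lies at the very end of the fingers, on their centre line; the grasp point (between the pads) lies 19 mm behind it; z points along the fingers, y is the line along which they close (so a half turn about z gives the same grasp; the last joint's range is limited). The gripper opens to 85 mm and grips with 20 to 120 N. Pads are 22 mm wide; open, the fingers measure 114 mm over their backs; the gripper's body (76 mm by 85 mm) begins 54 mm behind the grasp point. The pads swing forward as they close: fully open they stand 13 mm farther back than shut.
Start: joints at [-1.277, 0.689, -0.195, 1.565, 0.157, 0.902, -0.215], TCP at [160.534, 604.056, 231.317] pointing down, gripper open.
Joint ranges: [-3.01, 3.01], [-0.46, 2.08], [-1.47, 1.51], [0.13, 2.56], [-1, 4.14], [0.04, 2.09], [-2.66, 2.66]. Speed limits (rad/s): [2.57, 2.57, 3.14, 3.14, 3.14, 3.14, 3.14].

### API

Orientations are given as [roll, pitch, yaw] about the fixed x, y, z axes, in that order (R = Rz(yaw) Ry(pitch) Rx(roll)).
In Python, from plant import telemetry, imaging, workorder gives the robot as it stands.
- The arm moves only by the shell command python3 -m crank 'ROWS'. ROWS is text: rows parted by semicolons, each of 7 numbers parted by spaces: the shift along the tool's x, y, z in m, then the turn, a rotation vector about the tool's x, y, z in rad, then the finger opening in m, from 0 to 0.0854. A call has 1 to 8 rows; each row is the pose to reach, as a shift and turn from the pose commanded when the call began, along the tool's axes at that moment; what a row does not reach only later rows make up. A row lasts 1/12 s, in which the tool goes at most 41.7 mm and 7.16 degrees, less where a joint would pass 70% of its speed; a pose out of reach is approached as far as the arm can. A call with a gripper value outside its range is refused whole. The fingers move at their own pace and stop on an object; the grip force is fixed at half the most. Time passes only in rows, so rows that repeat a pose let the fingers close. It gives the time, the measured TCP pose, the force, the opening and the grip force at its end, in the units of the state.
- telemetry.state(): the state, without advancing time (a new reading comes with each control period).
- imaging.grab_frame(name): name is "side" or "top" or "wrist"; returns a dict with "image" (480x640x3 uint8, red, green, blue), "z_map" (480x640 float32, mm along the optical axis (not along the pixel's ray), 0 where there is no reading), "K" (3x3 intrinsics, pixels), "dist" ([k1, k2, p1, p2, k3] as OpenCV has them; the pictures are not rectified), "rvec" (rotation vector, rad) and "tvec" (3), from world to camera coordinates, as OpenCV has them. Camera axes: x right, y down, z forward; pixel columns grow to the right and rows downward; lengths in mm; the calibration is good to about 2 mm. A picture is of the moment at which its call begins.
- workorder.close_job(): hands the job in; it is judged then, once.
The state is a dict: "time": time; "q": joint angles; "joint_vel": joint speeds; "effort": joint torques, N m; "ee_pos": TCP position; "tool_rot": TCP orientation; "wrist_force": force on the tool from outside, world axes, zero at the start; "ft_torque": the same for the moment, N m; "grip_width": opening from 0.0 (shut) to 1.0 (fully open); "grasp_force": force on a finger pad.
Only numpy, scipy, OpenCV 4.12 (cv2) and the standard library are available. Lean on these libraries where they do the work, as an engineer would, in place of code of your own. Each camera call takes 0.05 s, during which the arm holds its last target. There are 200 camera calls.

## Working session

There is one attempt and no reset: what is moved stays moved. The work goes in short steps, Python scripts to look and compute and a shell command to move; the robot and the scene stay as the last step left them, time stands still between calls to the robot, and variables do not carry over. Pictures are saved under pics/ and viewed, at most 10 in all, crops included, and the job is handed in when it is done.

```bash
mkdir -p pics; cat > h.py <<'E'
import numpy as np,cv2
from plant import telemetry,imaging
from scipy.spatial.transform import Rotation as R
def grab(n):
    f=imaging.grab_frame(n); np.savez('pics/'+n+'.npz',**f); return f
def cloud(f):
    K,d=np.array(f['K'],float),np.array(f['dist'],float)
    z=f['z_map']; h,w=z.shape
    u,v=np.meshgrid(np.arange(w),np.arange(h))
    p=cv2.undistortPoints(np.stack([u,v],-1).reshape(-1,1,2).astype(float),K,d).reshape(h,w,2)
    P=np.dstack([p*z[...,None],z])
    Rm=cv2.Rodrigues(np.array(f['rvec'],float))[0]; t=np.array(f['tvec'],float).ravel()
    W=(P-t)@Rm; W[z==0]=np.nan
    return W
E
python3 - <<'E'
from h import *
for n in ['top','side']:
    f=grab(n); cv2.imwrite(f'pics/{n}0.png',f['image'][...,::-1])
s=telemetry.state(); print(s)
E
```

```text
{'time': 0.1, 'q': array([-1.2771836 ,  0.68994438, -0.19449336,  1.56623171,  0.15726642,
        0.90250911, -0.21510231]), 'joint_vel': array([ 0.00040511, -0.00078958,  0.00170235, -0.00228758,  0.00068842,
       -0.00087641, -0.00015219]), 'effort': array([-4.12395006e-03, -5.40591931e+01, -1.27168536e+00, -1.58982629e+01,
        9.37310862e-03,  4.37999450e-03, -1.71698935e-05]), 'ee_pos': array([160.46093349, 603.44303568, 230.53815394]), 'tool_rot': array([-3.13988927e+00,  1.11837625e-04,  2.88181155e+00]), 'wrist_force': array([-0.34344863,  0.1329973 , -0.66979576]), 'ft_torque': array([-0.05696392,  0.01628079, -0.05867017]), 'grasp_force': 0.0, 'grip_width': 0.9990450846568854}
```

View pics/top0.png

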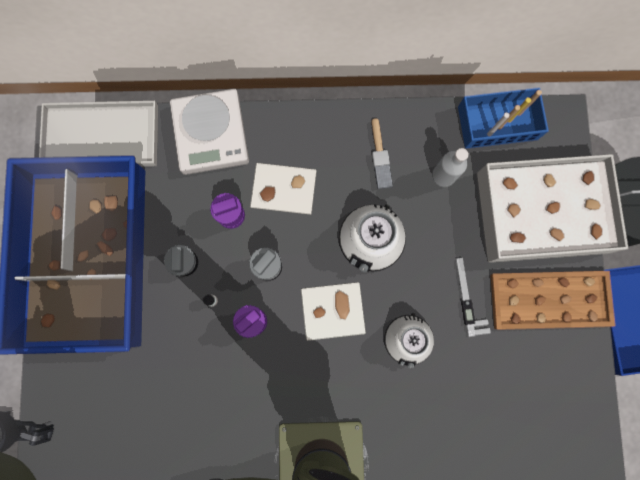

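View pics/side0.png

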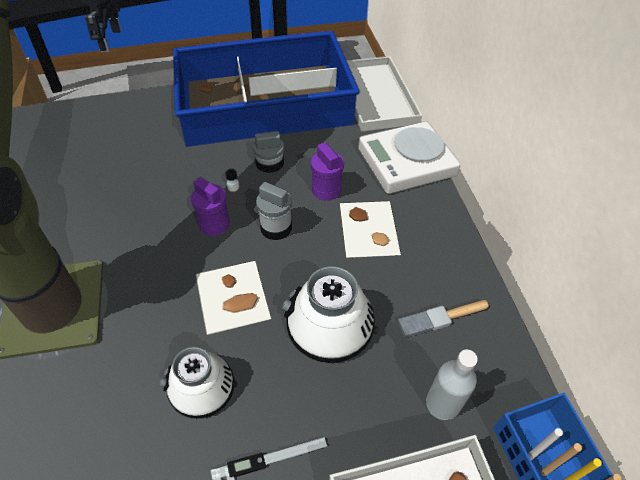

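Top view: the grey cups are at (265,264) and (181,261), the purple ones at (228,210) and (250,322), and the mills at (373,237), large, and (410,340), small. In the side view the grey cup at (275,210) is clearly taller than the one at (268,150). Next I measure heights, the wing and spline angles, and enlarge the candidates.

```bash
cat > m.py <<'E'
from h import *
f=dict(np.load('pics/top.npz')); W=cloud(f); im=f['image']
def reg(u,v,r): return W[v-r:v+r,u-r:u+r].reshape(-1,3)
for n,(u,v) in dict(tall=(265,264),short=(181,261),p1=(228,210),p2=(250,322)).items():
    p=reg(u,v,22); p=p[~np.isnan(p[:,0])]; zt=np.percentile(p[:,2],99.5)
    q=p[p[:,2]>zt-8]
    r=cv2.minAreaRect(q[:,:2].astype(np.float32))
    c=q[:,:2].mean(0); e=np.linalg.eigh(np.cov(q[:,:2].T))[1][:,1]
    lid=p[(p[:,2]>zt-40)&(p[:,2]<zt-28)]
    print(n,'top',zt.round(1),len(q),'c',c.round(1),'ang',np.degrees(np.arctan2(e[1],e[0])).round(1),r,'lid',cv2.minEnclosingCircle(lid[:,:2].astype(np.float32)))
for n,(u,v,r) in dict(big=(373,237,40),small=(410,340,32)).items():
    p=reg(u,v,r); p=p[~np.isnan(p[:,0])]; zt=np.percentile(p[:,2],99)
    q=p[p[:,2]>zt-4]
    b=p[(p[:,2]>15)]
    print(n,zt.round(1),'rim',cv2.minEnclosingCircle(q[:,:2].astype(np.float32)),'base',cv2.minEnclosingCircle(b[:,:2].astype(np.float32)))
a=cv2.resize(im[200:330,150:300],None,fx=3.4,fy=3.4,interpolation=2)[:440,:]
b=cv2.resize(im[200:270,335:415],(503,440),interpolation=2)
o=np.hstack([cv2.resize(a,(380,440)),cv2.resize(b,(410,440))])
cv2.imwrite('pics/crop.png',o[...,::-1])
E
python3 m.py
```

```text
tall top 131.6 225 c [494.7 125.7] ang 139.4 ((494.92669677734375, 125.50660705566406), (23.838483810424805, 59.3818359375), 49.11387252807617) lid ((495.2911376953125, 125.914306640625), 38.54472732543945)
short top 96.7 211 c [511.3 342.8] ang -177.8 ((511.701904296875, 342.98358154296875), (59.45545196533203, 23.0753173828125), 0.17325440049171448) lid ((511.392822265625, 343.0451965332031), 38.531681060791016)
p1 top 132.2 206 c [633.3 221.1] ang 108.6 ((633.3515625, 221.0403594970703), (23.851591110229492, 59.13787841796875), 19.888792037963867) lid ((632.7725219726562, 220.63720703125), 38.46546173095703)
p2 top 132.9 213 c [355.7 166.3] ang 128.7 ((356.1846008300781, 165.70521545410156), (23.091367721557617, 58.7644157409668), 38.54618835449219) lid ((356.0379943847656, 166.36297607421875), 37.98145294189453)
big 139.7 rim ((561.936767578125, -144.46490478515625), 46.127342224121094) base ((559.7531127929688, -150.01705932617188), 93.58153533935547)
small 101.0 rim ((300.50250244140625, -227.5651092529297), 33.09986877441406) base ((299.97564697265625, -230.70431518554688), 66.70638275146484)
```

View pics/crop.png

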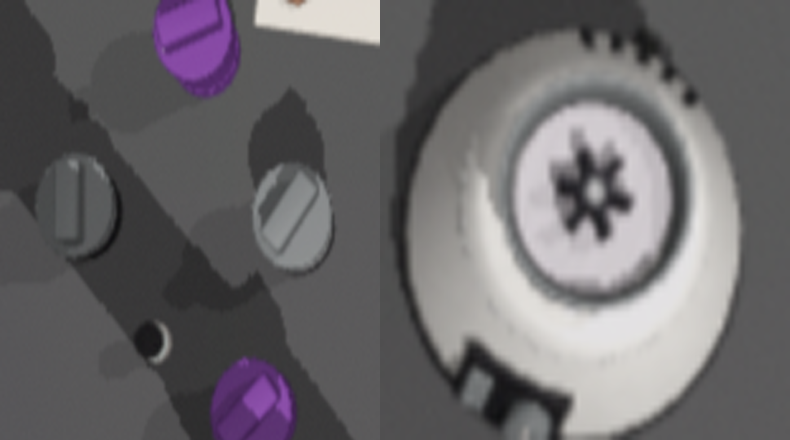

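The target is the grey tall cup at (265,264), whose measured top is about 130 mm. The grey cup at (181,261) is the short one (about 95 mm), and (228,210) and (250,322) are purple. The mill is the large one at (373,237), with its rim at about 138 mm; the one at (410,340) is too small. I'll work out a move that looks at the drive on the way.

```bash
cat >> h.py <<'E'
def plan(x,y,z,yaw,sym=180):
    s=telemetry.state(); p=np.array(s['ee_pos']); A=R.from_euler('xyz',s['tool_rot'])
    c=[R.from_euler('xyz',[np.pi,0,np.radians(yaw+k)]) for k in np.arange(-360,361,sym)]
    rv=min([(A.inv()*b).as_rotvec() for b in c],key=np.linalg.norm)
    d=A.inv().apply(np.array([x,y,z])-p)
    print('t',s['time'],'pos',p.round(1),'yaw',np.degrees(s['tool_rot']).round(2),'shift m',(d/1000).round(4),'rv',rv.round(4),'rows',np.linalg.norm(d)/41.7,np.degrees(np.linalg.norm(rv))/7.16)
def rig():
    f=grab('wrist'); s=telemetry.state()
    A=R.from_euler('xyz',s['tool_rot']); Rm=R.from_rotvec(np.array(f['rvec'],float).ravel())
    c=-Rm.inv().apply(np.array(f['tvec'],float).ravel())
    print('cam in tool',A.inv().apply(c-s['ee_pos']).round(1),'axis',(A.inv()*Rm.inv()).as_matrix().round(2).tolist(),'cam world',c.round(1))
    return f
E
python3 - <<'E'
from h import *
rig(); plan(500,-60,300,139.3); plan(495,125.5,230,139.3)
E
```

```text
cam in tool [  75.    -0.4 -142.4] axis [[-0.0, -0.95, -0.3], [1.0, -0.0, 0.0], [-0.0, -0.3, 0.95]] cam world [ 87.9 622.6 373. ]
t 0.15 pos [160.4 603.6 230.7] yaw [-179.92    0.    165.12] shift m [-0.4986 -0.5542 -0.0685] rv [-1.300e-03  4.000e-04  4.506e-01] rows 17.95234537854876 3.6060509932356215
t 0.15 pos [160.4 603.6 230.7] yaw [-179.92    0.    165.12] shift m [-0.4461 -0.3761  0.0012] rv [-1.300e-03  4.000e-04  4.506e-01] rows 13.99279901009041 3.6060509932356215
```

```bash
r='python3 -m crank'; python3 -m crank '-0.03 -0.03 -0.06 0 0 0.12 0.0854; -0.05 -0.06 -0.09 0 0 0.24 0.0854; -0.08 -0.09 -0.09 0 0 0.36 0.0854; -0.11 -0.12 -0.09 0 0 0.45 0.0854; -0.14 -0.15 -0.09 0 0 0.45 0.0854; -0.168 -0.18 -0.09 0 0 0.45 0.0854; -0.196 -0.21 -0.09 0 0 0.45 0.0854; -0.22 -0.24 -0.09 0 0 0.45 0.0854'; python3 - <<'E'
from h import *
plan(540,-125,320,139.3)
E
```

```text
time: 0.82
ee_pos: [300.9, 337.3, 321.3]
tool_rot: [3.141, 0.0, 2.432]
wrist_force: [1.0, 0.5, 0.3]
grip_width: 1.0
grasp_force: 0.0
t 0.8167 pos [300.9 337.3 321.3] yaw [1.7996e+02 1.0000e-02 1.3934e+02] shift m [-0.4826 -0.1949  0.0013] rv [0.0006 0.0002 0.0007] rows 12.481566220003593 0.007337046331314782
```

```bash
python3 -m crank '-0.24 -0.097 0 0 0 0 0.0854; -0.24 -0.097 0 0 0 0 0.0854; -0.24 -0.097 0 0 0 0 0.0854; -0.24 -0.097 0 0 0 0 0.0854; -0.24 -0.097 0 0 0 0 0.0854; -0.24 -0.097 0 0 0 0 0.0854; -0.24 -0.097 0 0 0 0 0.0854';python3 -m crank '-0.24 -0.097 0 0 0 0 0.0854; -0.24 -0.097 0 0 0 0 0.0854; -0.24 -0.097 0 0 0 0 0.0854; -0.24 -0.097 0 0 0 0 0.0854; -0.24 -0.097 0 0 0 0 0.0854; -0.24 -0.097 0 0 0 0 0.0854; -0.24 -0.097 0 0 0 0 0.0854; -0.24 -0.097 0 0 0 0 0.0854'; python3 - <<'E'
from h import *
f=rig(); cv2.imwrite('pics/w1.png',f['image'][...,::-1])
plan(495,125.5,220,139.3)
E
```

```text
time: 1.4
ee_pos: [421.4, 101.9, 321.2]
tool_rot: [-3.14, 0.004, 2.421]
wrist_force: [0.1, -0.4, -0.6]
grip_width: 1.003
grasp_force: 0.0
time: 2.07
ee_pos: [538.3, -125.0, 320.5]
tool_rot: [-3.14, 0.001, 2.425]
wrist_force: [-0.2, 0.5, -0.3]
grip_width: 1.004
grasp_force: 0.0
cam in tool [  72.7   -1.4 -142.3] axis [[-0.0, -0.95, -0.3], [1.0, -0.0, -0.0], [-0.0, -0.3, 0.95]] cam world [481.9 -75.4 462.9]
t 2.1167 pos [ 537.6 -121.8  320.5] yaw [-1.7997e+02 -5.0000e-02  1.3916e+02] shift m [0.1939 0.1593 0.1006] rv [-0.0006 -0.0009 -0.0024] rows 6.483538273135531 0.021300804469413234
```

View pics/w1.png

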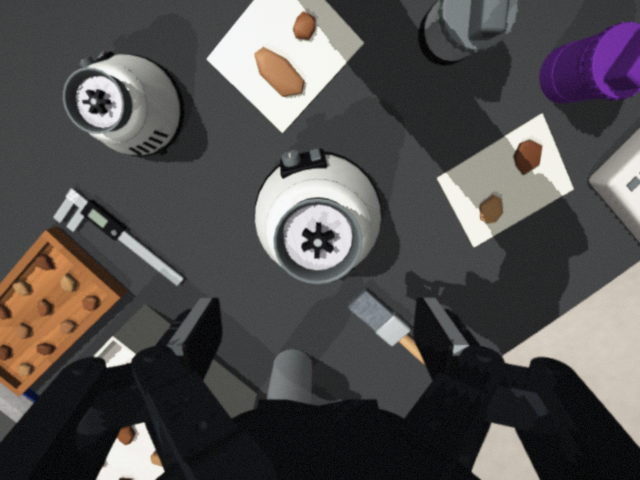

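The wrist view shows the mill with its well centred at about (318,241): six dark splines on the pale seat. I'll fit the spline phase and the well centre.

```bash
cat > d.py <<'E'
from h import *
from scipy.optimize import least_squares
def circ(q):
    s=least_squares(lambda a:np.hypot(q[:,0]-a[0],q[:,1]-a[1])-a[2],[*q.mean(0),40],loss='soft_l1'); return s.x
def onplane(f,z):
    h,w=f['z_map'].shape; u,v=np.meshgrid(np.arange(w),np.arange(h))
    p=cv2.undistortPoints(np.stack([u,v],-1).reshape(-1,1,2).astype(float),f['K'].astype(float),f['dist'].astype(float)).reshape(-1,2)
    Rm=cv2.Rodrigues(f['rvec'].astype(float))[0]; c=-Rm.T@f['tvec'].ravel()
    r=np.c_[p,np.ones(len(p))]@Rm; return (c+r*((z-c[2])/r[:,2])[:,None]).reshape(h,w,3)
for n in ['wrist','top']:
    f=dict(np.load(f'pics/{n}.npz')); W=cloud(f)
    near=np.hypot(W[...,0]-561,W[...,1]+147)<60
    q=W[near&(W[...,2]>135)][:,:2]; rim=circ(q)
    P=onplane(f,136); g=f['image'].max(2).astype(float)
    seat=W[np.hypot(W[...,0]-561,W[...,1]+147)<30]
    m=(np.hypot(P[...,0]-rim[0],P[...,1]-rim[1])<26)&(g<90)
    c=np.median(P[m][:,:2],0)
    def sc(a,r0=8,r1=17):
        dx,dy=P[...,0]-a[0],P[...,1]-a[1]; r=np.hypot(dx,dy); k=(r>r0)&(r<r1)
        w=np.clip(150-g[k],0,150); return (w*np.exp(6j*np.arctan2(dy,dx)[k])).sum()/w.sum()
    best=max(((abs(sc((c[0]+i,c[1]+j))),c[0]+i,c[1]+j) for i in np.arange(-5,5.1,.5) for j in np.arange(-5,5.1,.5)))
    z=sc(best[1:])
    print(n,'rim',rim.round(1),'rimz',np.nanmax(W[near][:,2]).round(1),'c',c.round(1),'best',np.round(best,2),'phase',np.degrees(np.angle(z))/6, 'm',m.sum())
E
python3 d.py
```

```text
wrist rim [ 561.3 -146.5   51.7] rimz 423.1 c [ 560.  -142.7] best [ 3.1000e-01  5.6003e+02 -1.4369e+02] phase 15.213045322669233 m 589
top rim [ 561.8 -144.7   42.4] rimz 145.3 c [ 561.4 -141. ] best [ 3.7000e-01  5.6086e+02 -1.4346e+02] phase 15.163282090695462 m 80
```

```bash
python3 -m crank '0.19 0.158 0.09 0 0 0 0.0854; 0.19 0.158 0.09 0 0 0 0.0854; 0.19 0.158 0.09 0 0 0 0.0854; 0.19 0.158 0.09 0 0 0 0.0854; 0.19 0.158 0.09 0 0 0 0.0854; 0.19 0.158 0.09 0 0 0 0.0854; 0.19 0.158 0.09 0 0 0 0.0854; 0.19 0.158 0.09 0 0 0 0.0854'; cat > c.py <<'E'
from h import *
f=rig(); W=cloud(f); cv2.imwrite('pics/w2.png',f['image'][...,::-1])
near=np.hypot(W[...,0]-495,W[...,1]-126)<45
q=W[near&(W[...,2]>118)&(W[...,2]<140)]
print(len(q),np.median(q[:,2]),cv2.minAreaRect(q[:,:2].astype(np.float32)))
plan(495,125.5,114,139.3)
E
python3 c.py
```

```text
time: 2.78
ee_pos: [493.2, 129.8, 230.0]
tool_rot: [-3.141, -0.005, 2.443]
wrist_force: [-0.0, 0.1, 0.1]
grip_width: 1.002
grasp_force: 0.0
cam in tool [  77.9    1.5 -141.9] axis [[0.0, -0.96, -0.29], [1.0, 0.0, 0.0], [-0.0, -0.29, 0.96]] cam world [436.4 177.6 372.8]
2271 127.53506179992101 ((494.30322265625, 125.93707275390625), (23.92165756225586, 58.896728515625), 49.07444763183594)
t 2.8333 pos [494.5 126.3 230.7] yaw [-1.7995e+02 -1.4000e-01  1.3974e+02] shift m [-0.0011 -0.0002  0.1167] rv [-0.0009 -0.0024  0.0077] rows 2.7990453375123066 0.06460215765996917
```

Both cameras agree: spline phase is 15.2° (mod 60) and the well centre is about (561,-144). The cup is at (494.4,125.9) with the wing at 139.1° and its top at 127.5 mm. Descend and grip.

```bash
python3 -m crank '0 0 0.04 0 0 0 0.0854; 0 0 0.08 0 0 0 0.0854; 0 0 0.11 0 0 0 0.0854; 0 0 0.125 0 0 0 0.0854; 0 0 0.131 0 0 0 0.0854; 0 0 0.131 0 0 0 0.0854; 0 0 0.131 0 0 0 0; 0 0 0.131 0 0 0 0' && python3 -m crank '0 0 0 0 0 0 0; 0 0 0 0 0 0 0; 0 0 0 0 0 0 0; 0 0 0 0 0 0 0; 0 0 0 0 0 0 0; 0 0 0 0 0 0 0; 0 0 0 0 0 0 0; 0 0 0 0 0 0 0'
```

```text
time: 3.5
ee_pos: [497.8, 122.7, 101.6]
tool_rot: [3.139, 0.002, 2.431]
wrist_force: [0.4, -0.3, 0.7]
grip_width: 0.749
grasp_force: 0.0
time: 4.17
ee_pos: [497.2, 123.0, 101.1]
tool_rot: [3.14, 0.001, 2.432]
wrist_force: [0.1, -0.1, 5.8]
grip_width: 0.269
grasp_force: 59.4
```

```bash
python3 -m crank '0 0 -0.01 0 0 0 0; 0 0 -0.04 0 0 0 0; 0 0 -0.08 0 0 0 0; 0 0 -0.12 0 0 0 0; 0 0 -0.15 0 0 0 0; 0 0 -0.165 0 0 0 0; 0 0 -0.17 0 0 0 0; 0 0 -0.17 0 0 0 0' && python3 - <<'E'
from h import *
for i in range(3):
    grab('top'); plan(561,-144,271,135.2)
f=rig(); cv2.imwrite('pics/w3.png',f['image'][...,::-1])
W=cloud(dict(np.load('pics/top.npz')))
m=(np.hypot(W[...,0]-495,W[...,1]-126)<42)&(W[...,2]>245)&(W[...,2]<275)
print(m.sum(),cv2.minEnclosingCircle(W[m][:,:2].astype(np.float32)))
E
```

```text
time: 4.83
ee_pos: [496.6, 122.8, 271.2]
tool_rot: [3.14, 0.001, 2.432]
wrist_force: [1.2, -0.8, -5.2]
grip_width: 0.266
grasp_force: 60.4
t 4.8833 pos [495.8 122.6 269.7] yaw [-1.7994e+02 -4.0000e-02  1.3934e+02] shift m [-0.2232 -0.1598 -0.0013] rv [-0.0011 -0.0007  0.0723] rows 6.582830257987298 0.5783347299985633
t 4.9333 pos [495.3 122.5 268.9] yaw [-1.7985e+02 -1.0000e-01  1.3934e+02] shift m [-0.2235 -0.1594 -0.0021] rv [-0.0028 -0.0017  0.0723] rows 6.583007779760921 0.5793067040995011
t 4.9833 pos [495.2 122.5 268.5] yaw [-1.7980e+02 -1.3000e-01  1.3935e+02] shift m [-0.2236 -0.1593 -0.0024] rv [-0.0035 -0.0021  0.0724] rows 6.583558600897668 0.5799237475307762
cam in tool [  75.    -0.  -142.6] axis [[-0.0, -0.95, -0.3], [1.0, -0.0, 0.0], [-0.0, -0.3, 0.95]] cam world [438.9 171.5 411.2]
13 ((503.5236511230469, 90.68054962158203), 11.015172004699707)
```

View pics/w3.png

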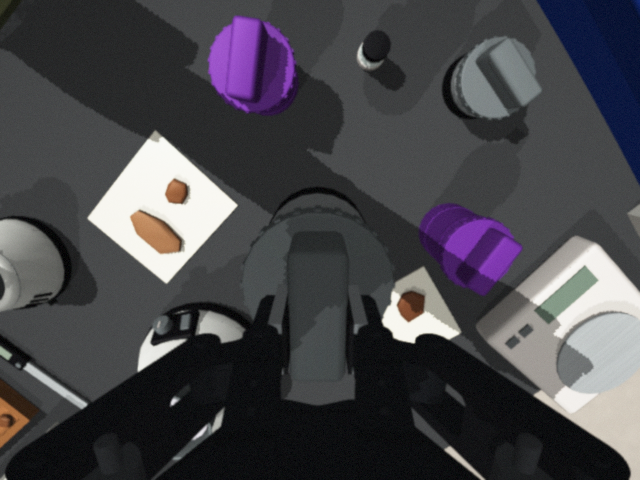

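The wing is held between the pads at about (320,300), with the cup hanging below and clear of the table. I'll measure the cup's offset and tilt in the hand.

```bash
cat > o.py <<'E'
from h import *
from scipy.optimize import least_squares
f=dict(np.load('pics/wrist.npz')); s=telemetry.state()
A=R.from_euler('xyz',s['tool_rot']); W=cloud(f); L=A.inv().apply((W-s['ee_pos']).reshape(-1,3))
k=(np.abs(L[:,2]-7)<7)&(np.hypot(L[:,0],L[:,1])<50)&(L[:,0]>-5)
p=L[k]; print(len(p),np.percentile(p[:,2],[5,50,95]).round(1))
r=np.hypot(p[:,0]-3.9,p[:,1]); 
# outer boundary of lid per angle bin
a=np.degrees(np.arctan2(p[:,1],p[:,0]-3.9)); e=np.array([p[a.astype(int)//6==b][np.argmax(r[a.astype(int)//6==b])] for b in np.unique(a.astype(int)//6) if abs(b*6)<75])
x=least_squares(lambda c:np.hypot(e[:,0]-c[0],e[:,1]-c[1])-38,[3.9,0],loss='soft_l1').x
print('lid centre in tool',x.round(1))
C=np.c_[p[:,:2],np.ones(len(p))]; q=p; 
for _ in range(3):
    co=np.linalg.lstsq(np.c_[q[:,:2],np.ones(len(q))],q[:,2],rcond=None)[0]; q=q[np.abs(q[:,2]-np.c_[q[:,:2],np.ones(len(q))]@co)<1.5]
print('lid plane slope deg in tool',np.degrees(co[:2]).round(2),'z',co[2].round(1),len(q))
w=L[(L[:,2]<-22)&(L[:,2]>-35)&(np.abs(L[:,1])<12)&(L[:,0]>-10)&(L[:,0]<50)]
print('wing top',w[:,2].mean().round(1),'x max',np.percentile(w[:,0],99).round(1))
E
python3 o.py
```

```text
7246 [6.1 7.3 9.4]
lid centre in tool [4.1 0.3]
lid plane slope deg in tool [ 0.39 -0.03] z 7.1 6511
wing top -26.5 x max 33.1
```

```bash
python3 -m crank '-0.02 -0.014 0 0 0 0 0; -0.05 -0.035 0 0 0 0.03 0; -0.083 -0.058 0 0 0 0.05 0; -0.116 -0.081 0 0 0 0.0724 0; -0.149 -0.104 0 0 0 0.0724 0; -0.18 -0.126 0 0 0 0.0724 0; -0.204 -0.143 0 0 0 0.0724 0; -0.222 -0.155 0 0 0 0.0724 0'; python3 -m crank '-0.0054 -0.005 0 0 0 0 0; -0.0054 -0.005 0 0 0 0 0; -0.0054 -0.005 0 0 0 0 0; -0.0054 -0.005 0 0 0 0 0'; cat > s.py <<'E'
from h import *
g=grab('side'); grab('wrist'); plan(563.9,-146.9,212,135.2); print(telemetry.state()['wrist_force'])
f=grab('side'); W=cloud(f)
cv2.imwrite('pics/s1.png',cv2.resize(f['image'][100:340,220:540],(800,600),interpolation=2)[...,::-1])
E
python3 s.py; python3 o.py
```

```text
time: 5.7
ee_pos: [563.0, -143.9, 268.3]
tool_rot: [-3.138, -0.001, 2.355]
wrist_force: [-0.1, -0.1, -4.2]
grip_width: 0.268
grasp_force: 60.3
time: 6.03
ee_pos: [563.9, -144.1, 269.3]
tool_rot: [3.141, -0.003, 2.362]
wrist_force: [0.1, 1.4, -4.7]
grip_width: 0.275
grasp_force: 60.3
t 6.1333 pos [ 564.2 -144.4  269.8] yaw [ 1.7997e+02 -1.0000e-01  1.3536e+02] shift m [-0.0017 -0.002   0.0578] rv [ 0.0005 -0.0017  0.0028] rows 1.3882503879921657 0.0268093472341985
[-0.17872468  0.39595094 -4.84620257]
7280 [6.6 7.8 9.8]
lid centre in tool [4.7 0.7]
lid plane slope deg in tool [0.17 0.01] z 7.7 6541
wing top -26.0 x max 33.6
```

View pics/s1.png

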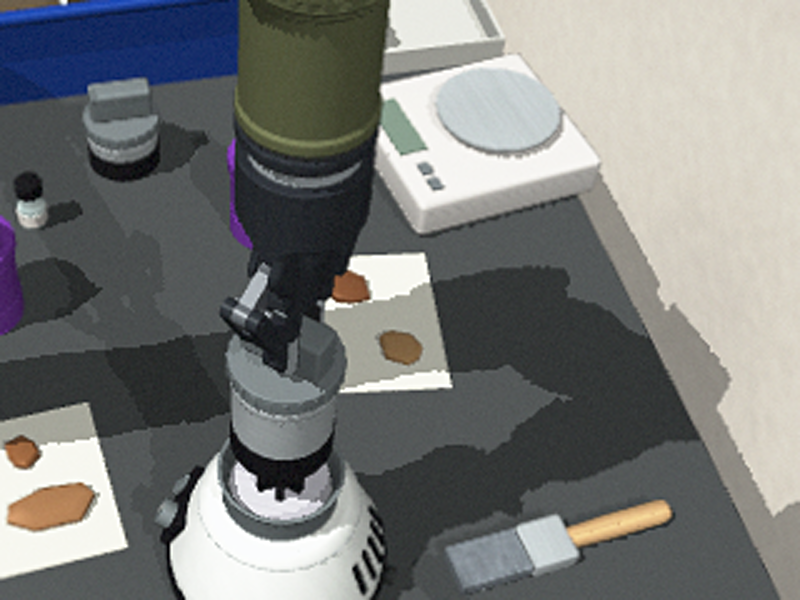

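The cup hangs upright over the well in the side view (cup at (285,430), seat just below it). Correct about 2 mm, descend to the rim, then lower gently.

```bash
python3 -m crank '-0.0012 -0.002 0.01 0 0 0.002 0; -0.0012 -0.002 0.02 0 0 0.002 0; -0.0012 -0.002 0.026 0 0 0.002 0; -0.0012 -0.002 0.029 0 0 0.002 0; -0.0012 -0.002 0.03 0 0 0.002 0; -0.0012 -0.002 0.03 0 0 0.002 0' && python3 -m crank '0 0 0.0015 0 0 0 0; 0 0 0.003 0 0 0 0; 0 0 0.0045 0 0 0 0; 0 0 0.006 0 0 0 0' && python3 - <<'E'
from h import *
grab('wrist'); plan(563.9,-146.9,223,135.2); print(telemetry.state()['wrist_force'],telemetry.state()['ft_torque'])
E
```

```text
time: 6.68
ee_pos: [563.6, -148.9, 239.6]
tool_rot: [-3.141, -0.001, 2.357]
wrist_force: [-0.2, 0.0, -4.7]
grip_width: 0.274
grasp_force: 60.2
time: 7.02
ee_pos: [563.9, -149.0, 234.2]
tool_rot: [3.141, 0.0, 2.357]
wrist_force: [0.5, -0.2, -5.1]
grip_width: 0.27
grasp_force: 60.2
t 7.0667 pos [ 563.6 -149.   233.8] yaw [-1.8000e+02 -2.0000e-02  1.3507e+02] shift m [0.0013 0.0016 0.0108] rv [-0.0001 -0.0003 -0.0023] rows 0.2645193330130445 0.01841378354040892
[-0.17650252  1.1767996  -4.78276479] [-0.09903811 -0.07107808  0.02934031]
```

```bash
python3 -m crank '0.0008 0.001 0 0 0 0 0; 0.0012 0.0015 0.001 0 0 0 0; 0.0012 0.0015 0.002 0 0 0 0; 0.0012 0.0015 0.003 0 0 0 0; 0.0012 0.0015 0.004 0 0 0 0' && python3 - <<'E'
from h import *
grab('wrist'); plan(563.9,-146.9,223,135.2); print(telemetry.state()['wrist_force'],telemetry.state()['ft_torque'])
E
```

```text
time: 7.48
ee_pos: [564.0, -147.1, 230.0]
tool_rot: [-3.142, -0.0, 2.357]
wrist_force: [1.1, -0.0, -3.8]
grip_width: 0.264
grasp_force: 60.2
t 7.5333 pos [ 563.8 -147.1  229.8] yaw [-1.7999e+02 -2.0000e-02  1.3507e+02] shift m [0.0001 0.0002 0.0068] rv [-0.0002 -0.0003 -0.0023] rows 0.16365914542374596 0.018429041157383568
[-0.17324208 -0.52102686 -4.947188  ] [-0.00332521 -0.02799593  0.0165246 ]
```

```bash
python3 -m crank '0 0 0.001 0 0 0 0; 0 0 0.002 0 0 0 0; 0 0 0.003 0 0 0 0; 0 0 0.003 0 0 0 0' && python3 -m crank '0 0 0.001 0 0 0 0; 0 0 0.002 0 0 0 0; 0 0 0.003 0 0 0 0; 0 0 0.003 0 0 0 0' && python3 - <<'E'
from h import *
grab('wrist'); plan(563.9,-146.9,223,135.2); print(telemetry.state()['wrist_force'],telemetry.state()['ft_torque'])
E
python3 o.py
```

```text
time: 7.87
ee_pos: [563.8, -147.1, 226.9]
tool_rot: [-3.141, -0.0, 2.357]
wrist_force: [0.5, 0.5, -5.1]
grip_width: 0.268
grasp_force: 60.2
time: 8.2
ee_pos: [563.8, -147.0, 223.9]
tool_rot: [-3.141, -0.0, 2.357]
wrist_force: [-0.4, 0.1, -4.7]
grip_width: 0.269
grasp_force: 60.2
t 8.25 pos [ 563.9 -147.1  224. ] yaw [-1.7999e+02 -2.0000e-02  1.3507e+02] shift m [0.0001 0.0001 0.001 ] rv [-0.0001 -0.0003 -0.0022] rows 0.023666112391600172 0.018097996183054504
[-0.74256081 -0.1380166  -5.19343365] [-0.03919427 -0.05149177  0.04641087]
7251 [6.4 7.5 9.6]
lid centre in tool [4.2 0.3]
lid plane slope deg in tool [0.23 0.02] z 7.4 6505
wing top -26.3 x max 33.1
```

It meshed without any force and the cup hasn't slipped in the grip. Now press.

```bash
python3 -m crank '0 0 0.001 0 0 0 0; 0 0 0.002 0 0 0 0; 0 0 0.003 0 0 0 0; 0 0 0.003 0 0 0 0' && python3 -m crank '0 0 0.001 0 0 0 0; 0 0 0.002 0 0 0 0; 0 0 0.003 0 0 0 0; 0 0 0.003 0 0 0 0' && python3 -m crank '0 0 0.0005 0 0 0 0; 0 0 0.001 0 0 0 0; 0 0 0.0015 0 0 0 0; 0 0 0.0015 0 0 0 0'
```

```text
time: 8.58
ee_pos: [564.3, -147.2, 221.9]
tool_rot: [3.141, 0.001, 2.357]
wrist_force: [-2.1, 0.6, 4.3]
grip_width: 0.273
grasp_force: 61.5
time: 8.92
ee_pos: [564.3, -147.2, 218.8]
tool_rot: [3.141, 0.001, 2.357]
wrist_force: [-2.6, 0.3, 7.0]
grip_width: 0.268
grasp_force: 61.9
time: 9.25
ee_pos: [564.3, -147.3, 217.6]
tool_rot: [3.141, 0.001, 2.357]
wrist_force: [-3.1, 1.0, 8.4]
grip_width: 0.267
grasp_force: 62.1
```

```bash
python3 -m crank '0 0 0.0005 0 0 0 0; 0 0 0.001 0 0 0 0; 0 0 0.0015 0 0 0 0; 0 0 0.0015 0 0 0 0' && python3 -m crank '0 0 0.0005 0 0 0 0; 0 0 0.001 0 0 0 0; 0 0 0.001 0 0 0 0; 0 0 0.001 0 0 0 0'
```

```text
time: 9.58
ee_pos: [564.5, -147.4, 217.1]
tool_rot: [3.14, 0.002, 2.357]
wrist_force: [-4.5, 0.7, 14.1]
grip_width: 0.271
grasp_force: 63.1
time: 9.92
ee_pos: [564.6, -147.5, 217.0]
tool_rot: [3.14, 0.002, 2.357]
wrist_force: [-5.3, 0.9, 20.7]
grip_width: 0.27
grasp_force: 63.9
```

It has bottomed out at 217 mm: the force rises stiffly to 21 N. Check for slip and that it holds.

```bash
python3 -m crank '0 0 0 0 0 0 0; 0 0 0 0 0 0 0; 0 0 0 0 0 0 0; 0 0 0 0 0 0 0; 0 0 0 0 0 0 0; 0 0 0 0 0 0 0' && python3 -c "
from h import *
grab('wrist'); f=grab('side'); cv2.imwrite('pics/s2.png',cv2.resize(f['image'][160:340,240:480],(800,600),interpolation=2)[...,::-1])" && python3 o.py
```

```text
time: 10.42
ee_pos: [564.6, -147.5, 217.0]
tool_rot: [3.14, 0.002, 2.357]
wrist_force: [-5.9, 1.5, 21.0]
grip_width: 0.266
grasp_force: 63.9
7301 [6.1 7.2 9.3]
lid centre in tool [4.3 0.2]
lid plane slope deg in tool [-0.01  0.09] z 7.2 6524
wing top -26.6 x max 33.1
```

View pics/s2.png

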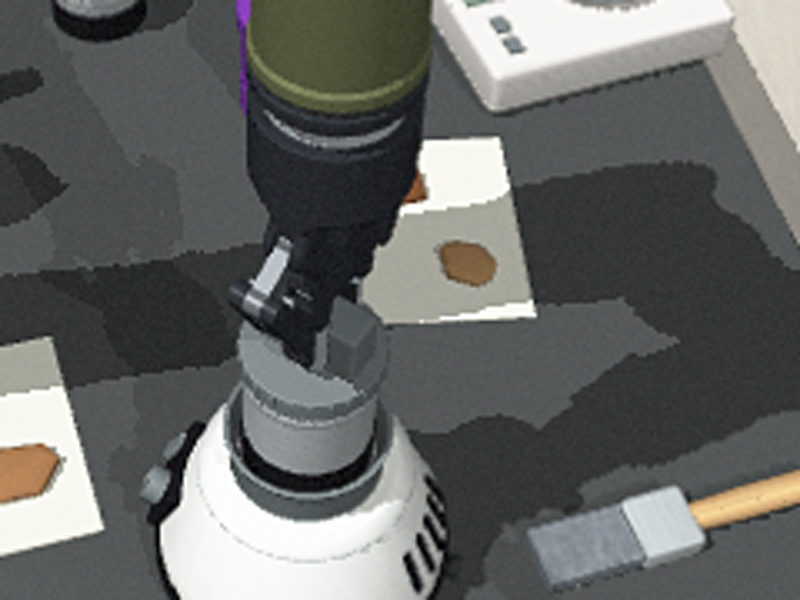

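The cup sits deep in the well, with its black skirt below the collar rim at about (310,470). Its underside is at about 116 mm, the fully pressed seat height, and it has not slipped.

```bash
python3 -c "
from plant import workorder; print(workorder.close_job())"
```

```text
the job is handed in; nothing more can be done
None
```

The tall cup meshed with the drive without force, and the job was handed in at about 10.5 s with it held pressed fully down (about 21 N, underside at about 116 mm) and nothing else moved; no verdict came back.

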